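# Stand the third kiln prop and check it with the swing gauge

### The arm

A 6-joint arm with a two-finger parallel gripper is mounted at the origin on a cart in front of the work surface, level with it; the furniture and walls round the work are solid. World frame = base frame: x ahead of the robot, y to its left, z up, the work surface at z = 0. Lengths are in mm, angles in rad, forces in N, time in s.
With the tool pointing down it reaches from about 350 to 975 mm from the base axis. Payload 7.1 kg.
Tool frame: the origin (TCP) lies midway between the tips of the shut fingers; the grasp point (between the pads) lies 19 mm behind it (ctrl.grasp_offset is the distance from the TCP to the grasp point, in mm); z points along the fingers, y is the line along which they close (so a half turn about z gives the same grasp; the last joint's range is limited). The gripper opens to 88 mm and grips with 3 to 60 N. Pads are 20 mm wide; open, the fingers measure 115 mm over their backs; the gripper's body (75 mm by 178 mm) begins 61 mm behind the grasp point.
Start: joints at [-1.259, 0.423, 1.63, -0, 1.089, -0.019], TCP at [203.017, -591.091, 222.675] pointing down, gripper open.
Joint ranges: [-3, 3], [-0.9, 2.11], [0.09, 2.58], [-1.31, 4.45], [0.11, 2.69], [-2.54, 2.54]. Speed limits (rad/s): [2.39, 2.39, 3.01, 3.14, 3.14, 3.14].

### API

Orientations are given as a rotation vector (axis times angle).
In Python, from workcell import ctrl gives the robot as it stands. The module is installed in compiled form; this text tells all that it offers.
- The arm moves only by the tool servo_tool, never from a script. Its argument "rows" is a list of rows, each a list of 7 numbers: the turn, a rotation vector about the tool's x, y, z as a fraction of full scale, then the shift along the tool's x, y, z as a fraction of full scale, then the finger opening in mm, from 0 to 87.8. A call has 1 to 10 rows; each row is the pose to reach, as a shift and turn from the pose commanded when the call began, along the tool's axes at that moment; what a row does not reach only later rows make up. Full scale, the value 1, is 20 cm for a shift and 1.5 rad for a turn. A row lasts 1/8 s, in which the tool goes at most 62.5 mm and 10.7 degrees, less where a joint would pass 70% of its speed; a pose out of reach is approached as far as the arm can. A call with a number of a shift or a turn outside -1 to 1 is refused whole. A call with a gripper value outside its range is refused whole. The fingers move at their own pace and stop on an object; the grip force is fixed at half the most. Time passes only in rows, so rows that repeat a pose let the fingers close. It gives the time, the measured TCP pose, the force, the opening and the grip force at its end, in the units of the state.
- ctrl.get_obs(): the state, without advancing time (a new reading comes with each control period).
- ctrl.get_image(name): name is "side" or "top" or "wrist"; returns (picture, depth): 400x640x3 uint8, red, green, blue; 400x640 float32, mm along the optical axis (not along the pixel's ray), 0 where there is no reading.
- ctrl.camera_info(name): a dict with "intrinsics" (3x3 intrinsics, pixels), "R" (3x3) and "t" (3): a world point X has camera coordinates R X + t. Camera axes: x right, y down, z forward; pixel columns grow to the right and rows downward; lengths in mm; the calibration is good to about 2 mm. A picture is of the moment at which its call begins: read the wrist's pose just before it. camera_info takes no time and is no camera call; for the wrist camera it gives the pose at the moment of the call.
- ctrl.close_job(): hands the job in; it is judged then, once.
The state is a dict: "t": time; "qpos": joint angles; "qvel": joint speeds; "joint_torque": joint torques, N m; "ee_pos": TCP position; "orientation": TCP orientation; "ft_force": force on the tool from outside, world axes, zero at the start; "moment": the same for the moment, N m; "width": finger opening in mm; "grasp_force": force on a finger pad.
Only numpy, scipy, OpenCV 4.12 (cv2) and the standard library are available. Lean on these libraries where they do the work, as an engineer would, in place of code of your own. Each camera call takes 0.05 s, during which the arm holds its last target. There are 200 camera calls.

### The job

The kiln shelf needs a third prop of the same height as the two that stand on it. Swing the gauge bar right off the shelf, stand the matching prop from the table upright inside the ring drawn on the shelf and let go, leaving it to stand by itself for a moment to see that it does not wobble; then swing the bar back so that it lies across above the top of the new prop. Do not shift the two standing props, nor disturb the jar and the small cup.

Things in the scene. Friction and masses are not known exactly. Their poses are not given: they have to be found in the camera images.
- kiln_shelf: fixed grey slab on the table, 220 (its x) x 200 (its y) x 15 mm thick; origin under its centre, z up. Its flat top is 15 mm above the table.
- ring_mark: thin reddish ring, 70 mm across, drawn on the shelf's top round the free place; origin at its centre, 15 mm above the table. Drawn at one of the shelf's three prop places: x, y = (-65, -65), (70, -65) or (0, 65) mm in the shelf's frame. The whole foot of the new prop belongs inside it.
- long_prop: the matching prop: plain white square ceramic bar, 30 x 30 x 120 mm, 0.15 to 0.3 kg, lying on the table to the right of the shelf. Origin on the middle of one long side (the side it lies on at the start), x along its length, z across it. Both ends are flat and alike: either may be the foot.
- long_prop_mid (a point): the middle of the long prop (15 mm from each long side, 60 mm from each end); x along its length
- short_prop: a prop that does not match: same white square bar but 30 x 30 x 85 mm, also lying on the table; not needed. Origin on the middle of the side it lies on, x along its length.
- standing_1: prop 30 x 30 x 120 mm that stands on the shelf at one of the three places; loose; origin at the centre of its foot, z up. Its top is 135 mm above the table.
- standing_2: the other standing prop, the same as standing_1
- gauge: fixed swing gauge on the left of the shelf: round dark foot 72 mm across, upright steel column 12 mm thick, 168 mm high; origin at the table on the column's axis (the bar's hinge axis); its x and y are parallel to the shelf's. Axis at x, y = (20, 170) mm in the shelf's frame.
- gauge_bar (a joint): angle of the flat aluminium gauge bar about the column, -0.7 to 2.3 rad; stays where left (0.06 N m). At 0 it points along the gauge's -y, over the shelf; growing turns it clockwise from above: at 1.57 along the gauge's -x, above 1.1 off the shelf. Bar 14 mm wide, 10 thick, reaching 270 from the axis; underside 143 above the table, 8 above the tops of 120 mm props on the shelf.
- bar_grip (a point): grip point on the bar's upright round wooden handle, 14 mm thick, 150 mm from the hinge axis, on top of the bar: it reaches from 153 to 198 mm above the table, this point is at 180 mm. x points outward along the bar, z up. The handle turns with the bar; the fingers may let it turn between them.
- jar: white-lidded glaze jar, 59 mm across, 82 mm high, standing loose on the table; origin under its centre. Leave it alone.
- slip_cup: small blue cup, 52 mm across, 45 mm high, standing loose on the table near the robot; origin under its centre. Leave it alone.
Things that resemble listed ones, but are neither listed nor needed, are in the scene too. Leave any pink, purple or turquoise look-alike of the long_prop alone.

How it is judged (in metres and radians):
On the way, in this order (a step that is already met when the one before it is completed fails the run):
1. the gauge bar is swung right off the shelf (joint above 1.1 rad) (value of joint gauge_bar above 1.1 rad), for 0.2 s.
2. with the bar still off the shelf, the long prop stands upright in the ring by itself, not touched by the robot, for half a second (value of joint gauge_bar above 1.1 rad and horizontal distance between long_prop_mid and ring_mark below 0.016 m and height (world z) of long_prop_mid between 0.07 and 0.08 m and (angle between long_prop_mid's own x axis and vertical below 0.04 rad or angle between long_prop_mid's own x axis and vertical above 3.1016 rad) and linear speed of long_prop below 0.02 m/s and angular speed of long_prop below 0.1 rad/s and contact force between each of the arm, the fingers and long_prop below 0.05 N), for 0.5 s.
At the end, for the whole second after the job is handed in: The long prop stands upright (within 0.04 rad) on the shelf, its axis within 16 mm of the ring's centre, at rest; the gauge bar lies at rest above it, the bar's centre line within 15 mm of the prop's axis (horizontal distance between long_prop_mid and ring_mark below 0.016 m and height (world z) of long_prop_mid between 0.07 and 0.08 m and (angle between long_prop_mid's own x axis and vertical below 0.04 rad or angle between long_prop_mid's own x axis and vertical above 3.1016 rad) and linear speed of long_prop below 0.02 m/s and angular speed of long_prop below 0.1 rad/s and y of long_prop_mid in the frame of bar_grip between -0.015 and 0.015 m and x of long_prop_mid in the frame of bar_grip between -0.12 and 0.12 m and velocity of joint gauge_bar between -0.05 and 0.05 rad/s); the robot touches nothing.
It fails at once if a standing prop is shifted by more than 12 mm or tipped (distance of any of standing_1, standing_2 from where it was at the start of the episode above 0.012 m or angle between any of standing_1, standing_2's own z axis and vertical above 0.15 rad).
It fails at once if the jar or the cup is shifted by more than 20 mm or tipped (distance of any of jar, slip_cup from where it was at the start of the episode above 0.02 m or angle between any of jar, slip_cup's own z axis and vertical above 0.3 rad).
It also fails if it takes over 72 s, if anything falls off the work surface, if the arm or the gripper's body presses on something with over 40 N, if the wrist force passes 120 N, or if a joint passes its speed limit or range.

## Working session

There is one attempt and no reset: what is moved stays moved. The work goes in short steps, Python scripts to look and compute and a tool call to move; the robot and the scene stay as the last step left them, time stands still between calls to the robot, and variables do not carry over. Pictures are saved under pics/ and viewed, at most 10 in all, crops included, and the job is handed in when it is done.

Besides the shell and the picture viewer there is one more tool, called after ">>>" by a JSON object that holds its "api" and its "payload", one argument or row to a line. servo_tool: Moves the arm, as the interface text tells. Its arguments: {"type":"object","properties":{"rows":{"type":"array","items":{"type":"array","items":{"type":"number"}}}},"required":["rows"]}

```bash
mkdir -p pics; cat > h.py <<'E'
import numpy as np,cv2
from workcell import ctrl
from scipy.spatial.transform import Rotation as Ro
def grab(n,tag):
    ci=ctrl.camera_info(n); im,d=ctrl.get_image(n)
    cv2.imwrite(f'pics/{tag}.png',im[:,:,::-1]); np.savez(f'{tag}.npz',im=im,d=d,K=ci['intrinsics'],R=ci['R'],t=ci['t'])
def world(tag):
    z=np.load(tag+'.npz'); d=z['d']; v,u=np.mgrid[:400,:640]
    c=np.stack([u,v,np.ones_like(u)],-1)@np.linalg.inv(z['K']).T*d[...,None]
    return z['im'],d,(c-z['t'])@z['R']
def ray(tag,uv,h):
    z=np.load(tag+'.npz'); uv=np.atleast_2d(uv).astype(float)
    r=np.c_[uv,np.ones(len(uv))]@np.linalg.inv(z['K']).T@z['R']; o=-z['R'].T@z['t']
    return o+r*((h-o[2])/r[:,2])[:,None]
E
python3 - <<'E'
from h import *
for n in('top','side'): grab(n,n+'0')
o=ctrl.get_obs();print(o,ctrl.grasp_offset)
E
```

```text
{'t': 0.1, 'qpos': array([-1.25898436e+00,  4.23737982e-01,  1.63060231e+00,  1.31500105e-05,
        1.08859410e+00, -1.90157414e-02]), 'qvel': array([-0.00157839, -0.00197054, -0.00258038, -0.00089351,  0.00048704,
       -0.00096014]), 'joint_torque': array([-1.31409077e-03, -5.45616603e+01, -2.74325985e+01,  6.44627027e-02,
        1.88908051e-02, -4.70894884e-05]), 'ee_pos': array([ 202.88262987, -590.63063021,  222.0003643 ]), 'orientation': array([-3.09740146e+00, -5.17068071e-01,  2.89226826e-04]), 'ft_force': array([-0.0763424 , -0.81108075, -0.80439173]), 'moment': array([ 0.03744229, -0.01367557,  0.02093088]), 'grasp_force': 0.0, 'width': 88.43100486660622} 18.700000000000003
```

View pics/top0.png

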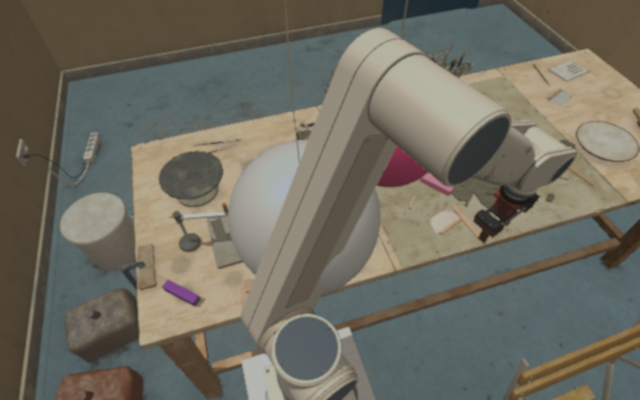

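View pics/side0.png

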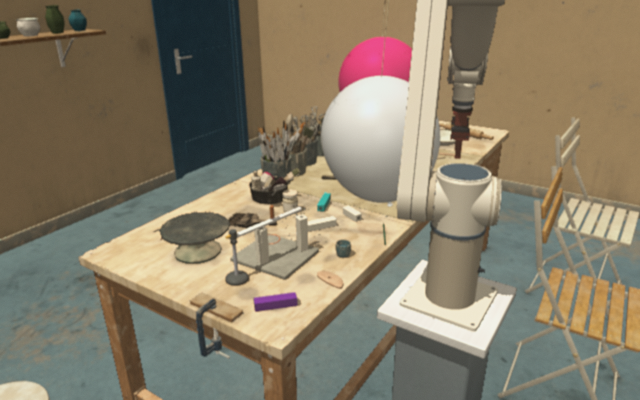

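The side view shows the gauge foot at (235,278), the shelf around (278,255), two standing props at (263,243) and (302,232), white bars lying at (320,223) and (352,213), the cup at (343,248), and two balloons hanging at (378,138) and (380,75). In the top view the arm and a balloon hide the shelf. Next I enlarge the work area and measure it.

```bash
python3 - <<'E'
from h import *
im,d,W=world('side0')
c=im[175:315,140:420];cv2.imwrite('pics/side0c.png',cv2.resize(c,None,fx=2.85,fy=2.85,interpolation=cv2.INTER_CUBIC)[:,:,::-1])
for n,u,v in [('gfoot',243,278),('coltop',233,237),('bar',262,225),('barend',299,210),('handle',272,213),('s1top',263,230),('s2top',302,220),('shelf',283,262),('lie1',320,223),('lie2',352,213),('cup',343,243),('ballW',370,138),('ballP',375,60),('jar?',289,195),('teal',324,201)]:
    print(n,W[v,u].round())
im,d,W=world('top0')
for n,u,v in [('ballW',255,220),('ballP',410,175),('ballW',300,160),('gfoot',190,243),('bar',205,215),('shelf',222,240),('cup?',248,286)]: print('top',n,W[v,u].round())
E
```

```text
gfoot [550. 257.  17.]
coltop [573. 260. 152.]
bar [553. 151. 150.]
barend [518.   3. 149.]
handle [544. 111. 176.]
s1top [548. 154. 135.]
s2top [491.  26. 130.]
shelf [505. 117.  15.]
lie1 [ 543. -157.   25.]
lie2 [ 481. -283.   29.]
cup [390. -63.  32.]
ballW [229.  79. 460.]
ballP [ 372. -216.  606.]
jar? [ 712. -202.   80.]
teal [ 624. -312.   33.]
top ballW [218.  34. 529.]
top ballP [ 266. -326.  483.]
top ballW [291. -80. 588.]
top gfoot [568. 248.  17.]
top bar [558. 169. 156.]
top shelf [548. 145.  16.]
top cup? [361.  95.   9.]
```

View pics/side0c.png

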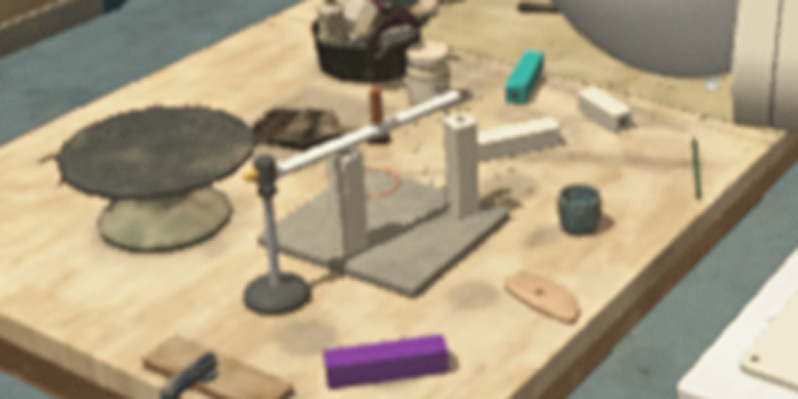

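The crop shows the handle at (378,115), the ring at (380,183) on the far right of the shelf, and the props at (348,200) and (460,165). There are four candidates for the lying bar:
- White (520,138), just right of the shelf: long, it looks about 120 mm.
- White (604,108): shorter.
- Turquoise (525,77): a look-alike.
- Purple (385,362): a look-alike.

The white bar at (520,138) fits. I'll check lengths and balloon positions by measuring.

```bash
cat > m.py <<'E'
from h import *
def sph(P):
    s=np.linalg.lstsq(np.c_[2*P,np.ones(len(P))],(P**2).sum(1),rcond=None)[0];return s[:3].round(),round(float(np.sqrt(s[3]+s[:3]@s[:3])))
E
python3 - <<'E'
from m import *
im,d,W=world('side0')
P=W[100:180:4,335:395:4].reshape(-1,3);print('white',sph(P[np.isfinite(P).all(1)]))
P=W[45:70:2,352:405:3].reshape(-1,3);print('pink',sph(P))
im2,d2,W2=world('top0')
P=W2[190:240:4,240:265:3].reshape(-1,3);print('whiteTop',sph(P))
print('pinktop',sph(W2[165:180:2,395:420:2].reshape(-1,3)))
# white lying bars : z 20..40 & bright
g=im.min(2)
for n,(a,b,c,e) in dict(l1=(214,234,304,340),l2=(203,223,340,364)).items():
    w=W[a:b,c:e].reshape(-1,3);m=(w[:,2]>8)&(w[:,2]<38)&(g[a:b,c:e].ravel()>140)
    p=w[m];t=p[p[:,2]>24];r=cv2.minAreaRect(p[:,:2].astype(np.float32));print(n,m.sum(),r,cv2.minAreaRect(t[:,:2].astype(np.float32)))
# ring reddish
hsv=cv2.cvtColor(im,cv2.COLOR_RGB2HSV);w=W.reshape(-1,3);i=im.reshape(-1,3).astype(int)
m=(abs(w[:,2]-15)<6)&(i[:,0]-i[:,1]>35)&(w[:,0]>400)&(w[:,0]<720)&(w[:,1]>-60)&(w[:,1]<200)
p=w[m];print('ring',m.sum(),p.min(0),p.max(0))
for n in (0,1):
  u0,v0=[(263,228),(302,216)][n]
  q=W[v0-12:v0+12,u0-12:u0+12].reshape(-1,3);q=q[(q[:,2]>130)&(q[:,2]<140)];print('top',len(q),q.min(0).round(),q.max(0).round())
# gripper clutter: anything tall between
E
```

```text
white (array([183., 726., 603.]), 685)
pink (array([ 191.,  426., 1428.]), 1071)
whiteTop (array([275., -65., 430.]), 152)
pinktop (array([-1339.,  -580.,  -121.]), 1744)
l1 137 ((548.4391479492188, -172.27708435058594), (113.86842346191406, 40.20537567138672), 57.06135559082031) ((548.4391479492188, -172.27708435058594), (113.86842346191406, 40.20537567138672), 57.06135559082031)
l2 97 ((491.4779357910156, -304.8809814453125), (36.43760681152344, 87.65730285644531), 62.81235885620117) ((491.4779357910156, -304.8809814453125), (36.43760681152344, 87.65730285644531), 62.81235885620117)
ring 17 [604.98016957 -18.64579255  12.03242113] [653.20982258  45.99763999  19.73153559]
top 40 [546. 133. 130.] [574. 165. 137.]
top 49 [483.  -4. 130.] [518.  37. 138.]
```

```bash
python3 - <<'E'
from m import *
pw=[];pp=[]
for t in('side0','top0'):
    im,d,W=world(t);i=im.astype(int);hsv=cv2.cvtColor(im,cv2.COLOR_RGB2HSV)
    pk=(hsv[...,1]>170)&(abs(hsv[...,0].astype(int)-168)<12)&(d>0);pk=cv2.erode(pk.astype(np.uint8),np.ones((5,5)))>0
    P=W[pk];print(t,'pink',len(P),P.min(0).round(),P.max(0).round());pp.append(P[::max(1,len(P)//300)])
    gr=(hsv[...,1]<40)&(d>0)
    c=np.array([275,-65,430]);wh=gr&(abs(np.linalg.norm(W-c,axis=-1)-152)<15);P=W[wh];print(t,'white',len(P),P.min(0).round(),P.max(0).round());pw.append(P[::max(1,len(P)//300)])
print(sph(np.vstack(pp)),sph(np.vstack(pw)))
o=ctrl.camera_info('top');print('top cam',-o['R'].T@o['t']);o=ctrl.camera_info('side');print(-o['R'].T@o['t']);o=ctrl.camera_info('wrist');print('wrist',-o['R'].T@o['t'],o['R'][2],o['intrinsics'][0,0])
# arm points in top view along centre line
im,d,W=world('top0')
for u,v in[(375,45),(340,130),(440,90),(480,140),(530,150),(300,250),(305,340)]:print(u,v,W[v,u].round())
E
```

```text
side0 pink 931 [ 295. -322.  545.] [ 488. -186.  654.]
side0 white 7066 [ 108. -124.  335.] [422.  98. 589.]Traceback (most recent call last):
  File "<stdin>", line 6, in <module>
    return umr_minimum(a, axis, None, out, keepdims, initial, where)
ValueError: zero-size array to reduction operation minimum which has no identity
```

```bash
python3 - <<'E'
from m import *
im,d,W=world('side0');hsv=cv2.cvtColor(im,cv2.COLOR_RGB2HSV)
pk=(hsv[...,1]>170)&(abs(hsv[...,0].astype(int)-168)<12)&(d>0);pk=cv2.erode(pk.astype(np.uint8),np.ones((5,5)))>0
print(sph(W[pk]))
c=np.array([275,-65,430]);wh=(abs(np.linalg.norm(W-c,axis=-1)-152)<10)&(hsv[...,1]<40);print(sph(W[wh]))
o=ctrl.camera_info('wrist');print('wrist',-o['R'].T@o['t'],o['R'][2],o['intrinsics'][0,0])
im,d,W=world('top0')
for u,v in[(375,45),(340,130),(440,90),(480,140),(530,150),(300,250),(305,340),(410,175)]:print(u,v,W[v,u].round())
E
```

```text
(array([ 405., -325.,  525.]), 136)
(array([279., -76., 418.]), 169)
wrist [ 267.46467359 -569.01781542  383.76207279] [-0.23407802 -0.07900879 -0.96900211] 289.57618795451765
375 45 [ 186. -168.  884.]
340 130 [ 146. -108.  786.]
440 90 [  76. -206.  882.]
480 140 [  13. -232.  851.]
530 150 [  81. -407.  715.]
300 250 [ 98. -25. 577.]
305 340 [ 12.  -2. 391.]
410 175 [ 266. -326.  483.]
```

```bash
cat >> h.py <<'E'
def plan(*tg,R=None):
    """for each world target print (turn, shift) fractions from the present pose"""
    o=ctrl.get_obs();R0=Ro.from_rotvec(o['orientation'])
    print('t',round(o['t'],2),'ee',o['ee_pos'].round(1),'rv',o['orientation'].round(3),'F',o['ft_force'].round(1),'w',round(o['width'],1),'q',o['qpos'].round(2))
    for i,p in enumerate(tg):
        rt=np.zeros(3) if R is None else (R0.inv()*R).as_rotvec()
        print(rt.round(3)/1.5, (R0.inv().apply(np.array(p)-o['ee_pos'])/200).round(3))
def down(yaw):  # tool z down, tool y axis at world yaw
    y=np.array([np.cos(yaw),np.sin(yaw),0]);z=np.array([0,0,-1.]);return Ro.from_matrix(np.c_[np.cross(y,z),y,z])
E
python3 -c "
from h import *
plan((240,-520,410),(290,-475,610),(323,-432,610),(365,-377,610))"
```

```text
t 0.1 ee [ 202.9 -590.6  222. ] rv [-3.097 -0.517  0.   ] F [-0.1 -0.8 -0.8] w 88.4 q [-1.26  0.42  1.63  0.    1.09 -0.02]
[0. 0. 0.] [ 0.29  -0.275 -0.94 ]
[0. 0. 0.] [ 0.6   -0.408 -1.939]
[0. 0. 0.] [ 0.826 -0.558 -1.939]
[0. 0. 0.] [ 1.114 -0.75  -1.939]
```

>>> {"api": "servo_tool", "payload": {
  "rows": [
    [0,0,0,0.1,-0.1,-0.3,0],
    [0,0,0,0.2,-0.2,-0.6,0],
    [0,0,0,0.29,-0.27,-0.94,0],
    [0,0,0,0.29,-0.27,-0.94,0]
  ]
}}

```text
t: 0.6
ee_pos: [241.4, -521.5, 415.0]
orientation: [3.092, 0.518, 0.003]
ft_force: [0.6, -0.4, -0.1]
width: 51.4
grasp_force: 0.0
```

>>> {"api": "servo_tool", "payload": {
  "rows": [
    [0,0,0,0.1,-0.04,-0.3,0],
    [0,0,0,0.2,-0.08,-0.6,0],
    [0,0,0,0.3,-0.13,-0.98,0],
    [0,0,0,0.3,-0.13,-0.98,0]
  ]
}}

```text
t: 1.1
ee_pos: [289.4, -477.1, 609.8]
orientation: [3.095, 0.518, 0.002]
ft_force: [-0.1, 0.7, -1.0]
width: 11.4
grasp_force: 0.0
```

>>> {"api": "servo_tool", "payload": {
  "rows": [
    [0,0,0,0.06,-0.04,0,0],
    [0,0,0,0.12,-0.08,0,0],
    [0,0,0,0.17,-0.11,0,0],
    [0,0,0,0.17,-0.11,0,0]
  ]
}}

```text
t: 1.6
ee_pos: [314.1, -444.5, 605.9]
orientation: [-3.097, -0.519, 0.001]
ft_force: [-0.0, 0.5, 0.3]
width: 0.3
grasp_force: 0.0
```

>>> {"api": "servo_tool", "payload": {
  "rows": [
    [0,0,0,0.04,-0.03,0,0],
    [0,0,0,0.08,-0.05,0,0],
    [0,0,0,0.12,-0.08,0,0],
    [0,0,0,0.12,-0.08,0,0]
  ]
}}

```text
t: 2.1
ee_pos: [331.5, -421.7, 606.9]
orientation: [3.098, 0.519, 0.0]
ft_force: [-1.0, 0.3, 0.0]
width: 0.7
grasp_force: 0.0
```

>>> {"api": "servo_tool", "payload": {
  "rows": [
    [0,0,0,0.04,-0.03,0,0],
    [0,0,0,0.08,-0.05,0,0],
    [0,0,0,0.12,-0.08,0,0],
    [0,0,0,0.16,-0.11,0,0],
    [0,0,0,0.2,-0.13,0,0]
  ]
}}

```text
t: 2.72
ee_pos: [361.0, -384.1, 606.8]
orientation: [3.098, 0.518, 0.0]
ft_force: [-0.2, 0.1, -0.3]
width: 0.7
grasp_force: 0.0
```

```bash
python3 - <<'E'
from m import *
grab('side','side1')
im,d,W=world('side1');hsv=cv2.cvtColor(im,cv2.COLOR_RGB2HSV)
pk=(hsv[...,1]>170)&(abs(hsv[...,0].astype(int)-168)<12)&(d>0);pk=cv2.erode(pk.astype(np.uint8),np.ones((5,5)))>0
print(sph(W[pk]))
plan()
cv2.imwrite('pics/side1c.png',cv2.resize(im[0:240,260:560],None,fx=2.5,fy=2.5)[:,:,::-1])
E
```

```text
(array([ 406., -321.,  527.]), 131)
t 2.77 ee [ 361.5 -383.6  606.8] rv [-3.098e+00 -5.180e-01 -1.000e-03] F [ 0.4  1.5 -0.3] w 0.3 q [-0.84  0.07  1.26  0.    1.82  0.4 ]
```

View pics/side1c.png

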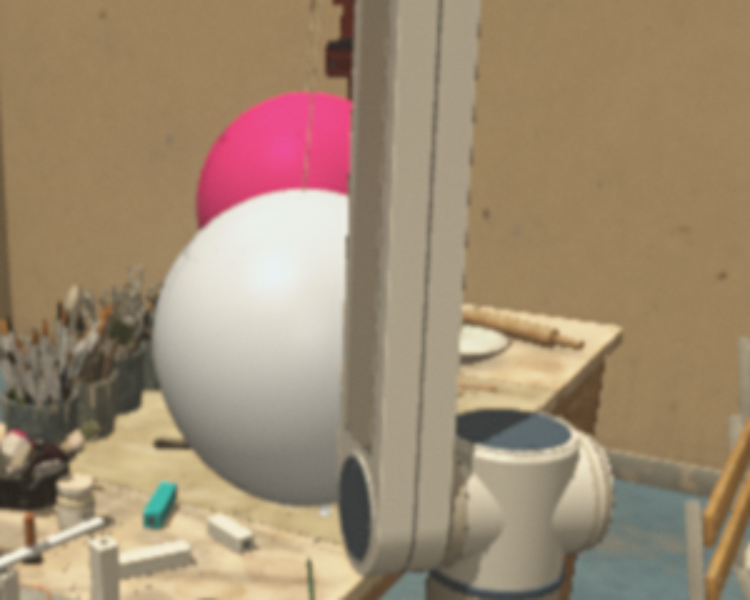

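The view shows the arm with the pink balloon at (270,160) and the white one at (260,345), both where they were. The fingertip is computed to be about 20 mm inside the pink sphere with no force. I'll go deeper to confirm before sweeping through it.

>>> {"api": "servo_tool", "payload": {
  "rows": [
    [0,0,0,0,0,0.06,0],
    [0,0,0,0,0,0.12,0],
    [0,0,0,0,0,0.18,0],
    [0,0,0,0,0,0.24,0],
    [0,0,0,0,0,0.3,0]
  ]
}}

```text
t: 3.4
ee_pos: [360.4, -384.8, 545.7]
orientation: [-3.099, -0.517, 0.0]
ft_force: [0.4, -0.9, 0.2]
width: 0.3
grasp_force: 0.0
```

```bash
python3 - <<'E'
from m import *
grab('side','side2')
im,d,W=world('side2');hsv=cv2.cvtColor(im,cv2.COLOR_RGB2HSV)
pk=(hsv[...,1]>170)&(abs(hsv[...,0].astype(int)-168)<12)&(d>0);pk=cv2.erode(pk.astype(np.uint8),np.ones((5,5)))>0
print(sph(W[pk]))
plan((440,-100,470),R=down(-.2))
E
```

```text
(array([ 405., -319.,  529.]), 129)
t 3.45 ee [ 360.2 -384.5  544.1] rv [-3.096e+00 -5.170e-01  2.000e-03] F [1. 0. 0.] w 0.2 q [-0.84  0.07  1.39  0.    1.69  0.4 ]
[-0.002      -0.         -0.69333333] [ 0.84  -1.215  0.373]
```

The gripper is deep inside the pink sphere with no force, and the sphere has not moved. The balloons are only visual, so I go on to a view pose over the shelf.

>>> {"api": "servo_tool", "payload": {
  "rows": [
    [0,0,-0.12,0.15,-0.2,0.06,60],
    [0,0,-0.24,0.3,-0.4,0.12,60],
    [0,0,-0.35,0.45,-0.6,0.18,60],
    [0,0,-0.46,0.6,-0.8,0.24,60],
    [0,0,-0.58,0.75,-1,0.3,60],
    [0,0,-0.69,0.85,-1,0.37,60],
    [0,0,-0.69,0.85,-1,0.37,60]
  ]
}}

```text
t: 4.32
ee_pos: [456.5, -139.6, 471.6]
orientation: [-2.435, -1.982, 0.002]
ft_force: [-0.3, 0.6, -0.1]
width: 59.7
grasp_force: 0.0
```

```bash
python3 - <<'E'
from m import *
plan((480,0,420),R=down(-.2))
E
```

```text
t 4.33 ee [ 456.5 -139.6  471.6] rv [-2.435e+00 -1.982e+00  2.000e-03] F [-0.3  0.6 -0.1] w 59.7 q [-0.32 -0.01  1.61 -0.    1.54 -0.12]
[-0.00133333 -0.         -0.00266667] [ 0.707 -0.026  0.258]
```

>>> {"api": "servo_tool", "payload": {
  "rows": [
    [0,0,0,0.25,0,0.09,60],
    [0,0,0,0.5,0,0.18,60],
    [0,0,0,0.7,0,0.26,60],
    [0,0,0,0.7,0,0.26,60]
  ]
}}

```text
t: 4.82
ee_pos: [484.4, -2.4, 420.1]
orientation: [-2.437, -1.981, 0.002]
ft_force: [0.1, -0.7, -0.2]
width: 60.0
grasp_force: 0.0
```

```bash
python3 - <<'E'
from m import *
plan()
grab('wrist','w1')
im,d,W=world('w1')
for h,n in((0,'origin')):
    print(d[200,320],W[200,320])
E
```

```text
t 4.83 ee [484.4  -2.4 420.1] rv [-2.437e+00 -1.981e+00  2.000e-03] F [ 0.1 -0.7 -0.2] w 60.0 q [-0.03  0.03  1.69  0.    1.43  0.18]Traceback (most recent call last):
  File "<stdin>", line 5, in <module>
TypeError: cannot unpack non-iterable int object
```

View pics/w1.png

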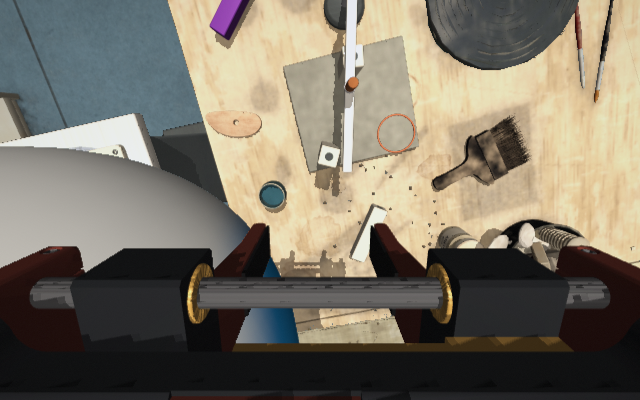

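The wrist view shows the bar crossing the shelf from (352,0) to (347,170), the handle at (352,83), the ring at (396,133) and the standing props at (353,58) and (328,155). The long prop is at (368,233) and the cup at (272,195). I'll turn these into positions now.

```bash
python3 - <<'E'
from m import *
im,d,W=world('w1');hsv=cv2.cvtColor(im,cv2.COLOR_RGB2HSV);i=im.astype(int)
# ring
m=((i[...,0]-i[...,2]>45)&(i[...,0]-i[...,1]>35));r=np.zeros_like(m);r[105:160,368:425]=1;m&=r
v,u=np.nonzero(m);e=cv2.fitEllipse(np.c_[u,v].astype(np.float32));P=ray('w1',[e[0]],15)[0];print('ring',len(u),e,P)
# shelf: depth slab 
w=W.reshape(-1,3);g=(abs(w[:,2]-15)<5)&(w[:,0]>350)&(w[:,0]<720)&(w[:,1]>-60)&(w[:,1]<260)
k=(g.reshape(400,640)).astype(np.uint8);k=cv2.morphologyEx(k,cv2.MORPH_OPEN,np.ones((5,5)))
n,l,s,c=cv2.connectedComponentsWithStats(k);j=1+s[1:,4].argmax();v,u=np.nonzero(l==j)
rc=cv2.minAreaRect(ray('w1',np.c_[u,v],15)[:,:2].astype(np.float32));print('shelf',rc)
# bar: height 148-158
b=(abs(W[...,2]-153)<7)&(i.min(2)>140);v,u=np.nonzero(b);q=ray('w1',np.c_[u,v],153)[:,:2];q=q[(q[:,0]>400)&(q[:,0]<650)]
rb=cv2.minAreaRect(q.astype(np.float32));print('bar',len(q),rb)
L=cv2.fitLine(q.astype(np.float32),cv2.DIST_HUBER,0,.01,.01).ravel();print('line',L)
h=(W[...,2]>170)&(W[...,2]<205)&(W[...,0]>450)&(W[...,0]<620)&(W[...,1]>20);print('handle',W[h].mean(0),W[h].max(0),W[h].min(0))
p=np.zeros((400,640),bool);p[200:265,345:392]=1
p&=(abs(W[...,2]-30)<6)&(i.min(2)>120);v,u=np.nonzero(p);print('prop',len(u),cv2.minAreaRect(ray('w1',np.c_[u,v],30)[:,:2].astype(np.float32)))
for a,bb in((353,58),(328,155)):
    s=(abs(W[...,2]-135)<5);z=np.zeros_like(s);z[bb-17:bb+17,a-15:a+15]=1;v,u=np.nonzero(s&z);print('stand',len(u),cv2.minAreaRect(ray('w1',np.c_[u,v],135)[:,:2].astype(np.float32)))
cv2.imwrite('pics/w1c.png',cv2.resize(im[0:270,220:460],(533,600),interpolation=cv2.INTER_CUBIC)[:,:,::-1])
E
```

```text
ring 217 ((395.7914733886719, 132.88064575195312), (35.95241928100586, 38.44779968261719), 35.57914352416992) [638.27466552  19.05983834  15.        ]
shelf ((612.558349609375, 83.48019409179688), (128.3726043701172, 200.64617919921875), 0.4956663250923157)
bar 1516 ((548.3839111328125, 99.30879211425781), (224.07066345214844, 14.221468925476074), 78.00193786621094)
line [2.0774455e-01 9.7818309e-01 5.5025323e+02 1.0666396e+02]
handle [548.89873228 104.87419224 194.02972584] [556.64073428 112.28899052 199.31643271] [543.2564916   98.98200303 170.03341165]
prop 629 ((552.4932861328125, -168.04640197753906), (119.71143341064453, 28.955429077148438), 56.876808166503906)
stand 239 ((563.8394775390625, 146.31106567382812), (29.891620635986328, 29.82132911682129), 82.29029083251953)
stand 374 ((502.98651123046875, 15.611495971679688), (29.609375, 29.596296310424805), 64.40625762939453)
```

View pics/w1c.png

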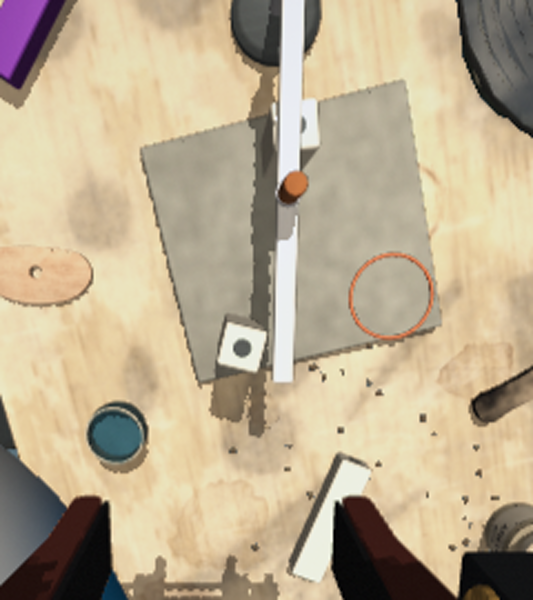

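The crop confirms the plain white bar at (330,515), measured as 120 x 29 mm, so it is the long prop. The ring is at (390,297) and the handle at (293,187). The axis comes out near (581,252) and the bar is at about 0.24 rad. Next I go to the handle.

```bash
python3 - <<'E'
from m import *
plan((549.5,105.2,240),(549.5,105.2,163),R=down(-.21))
E
```

```text
t 4.88 ee [484.6  -3.5 420.9] rv [ 2.438e+00  1.981e+00 -1.000e-03] F [-0.1 -0.8  0. ] w 59.8 q [-0.03  0.03  1.68 -0.    1.43  0.17]
[-0.          0.00066667  0.00266667] [0.599 0.206 0.904]
[-0.          0.00066667  0.00266667] [0.599 0.207 1.289]
```

>>> {"api": "servo_tool", "payload": {
  "rows": [
    [0,0,0,0.2,0.07,0.25,50],
    [0,0,0,0.4,0.14,0.5,50],
    [0,0,0,0.6,0.21,0.75,50],
    [0,0,0,0.6,0.21,0.9,50],
    [0,0,0,0.6,0.21,0.9,50]
  ]
}}

```text
t: 5.5
ee_pos: [549.4, 104.0, 238.9]
orientation: [-2.438, -1.978, 0.007]
ft_force: [0.2, -0.1, -0.7]
width: 50.0
grasp_force: 0.0
```

```bash
python3 - <<'E'
from m import *
plan((549.5,105.2,163),R=down(-.21))
grab('wrist','w2');im,d,W=world('w2')
h=(W[...,2]>175)&(W[...,2]<205)&(abs(W[...,0]-549)<30)&(abs(W[...,1]-105)<30);P=W[h];print(len(P),P.mean(0),P.min(0),P.max(0))
E
```

```text
t 5.5 ee [549.4 104.  238.9] rv [-2.438 -1.978  0.007] F [ 0.2 -0.1 -0.7] w 50.0 q [ 0.17  0.31  1.76 -0.    1.08  0.37]
[-0.00266667  0.00133333  0.002     ] [0.007 0.001 0.38 ]
378 [550.41654197 107.62629287 193.59225615] [543.08331283  99.38427352 175.01805094] [556.83609473 112.74919128 199.14492923]
```

>>> {"api": "servo_tool", "payload": {
  "rows": [
    [0,0,0,0.01,0,0.15,50],
    [0,0,0,0.01,0,0.3,50],
    [0,0,0,0.01,0,0.38,40],
    [0,0,0,0.01,0,0.38,20],
    [0,0,0,0.01,0,0.38,19],
    [0,0,0,0.01,0,0.38,19]
  ]
}}

```text
t: 6.3
ee_pos: [551.6, 107.6, 166.0]
orientation: [2.436, 1.982, 0.003]
ft_force: [-0.6, 0.6, -0.3]
width: 19.5
grasp_force: 0.0
```

```bash
python3 - <<'E'
from m import *
a0=.21
for a in np.linspace(.34,1.36,9): print(round(a,2),end=' ');plan((581-150*np.sin(a),252-150*np.cos(a),163),R=down(-a)) if a<.35 else [0 for _ in [0]]
o=ctrl.get_obs();R0=Ro.from_rotvec(o['orientation'])
for a in np.linspace(.34,1.36,9):
    print((R0.inv()*down(-a)).as_rotvec().round(2)/1.5,(R0.inv().apply(np.array((581-150*np.sin(a),252-150*np.cos(a),163))-o['ee_pos'])/200).round(3))
E
```

```text
0.34 t 6.3 ee [551.6 107.6 166. ] rv [2.436 1.982 0.003] F [-0.6  0.6 -0.3] w 19.5 q [ 0.17  0.4   1.81 -0.    0.92  0.38]
[ 0.00133333 -0.00066667  0.09      ] [-0.007 -0.104  0.015]
0.47 0.6 0.72 0.85 0.98 1.1 1.23 1.36 [ 0.         -0.          0.08666667] [-0.007 -0.104  0.015]
[ 0.         -0.          0.17333333] [ 0.012 -0.198  0.014]
[ 0.   -0.    0.26] [ 0.043 -0.288  0.014]
[ 0.         -0.          0.34666667] [ 0.085 -0.374  0.014]
[ 0.         -0.          0.42666667] [ 0.137 -0.454  0.014]
[ 0.         -0.          0.51333333] [ 0.199 -0.527  0.014]
[ 0.  -0.   0.6] [ 0.27  -0.591  0.014]
[ 0.         -0.          0.68666667] [ 0.349 -0.645  0.014]
[ 0.         -0.          0.76666667] [ 0.434 -0.689  0.014]
```

>>> {"api": "servo_tool", "payload": {
  "rows": [
    [0,0,0.09,0,-0.1,0.01,19],
    [0,0,0.17,0.01,-0.2,0.01,19],
    [0,0,0.26,0.04,-0.29,0.01,19],
    [0,0,0.35,0.08,-0.37,0.01,19],
    [0,0,0.43,0.14,-0.45,0.01,19],
    [0,0,0.51,0.2,-0.53,0.01,19],
    [0,0,0.6,0.27,-0.59,0.01,19],
    [0,0,0.69,0.35,-0.64,0.01,19],
    [0,0,0.77,0.43,-0.69,0.01,19],
    [0,0,0.77,0.43,-0.69,0.01,19]
  ]
}}

```text
t: 7.55
ee_pos: [433.3, 220.8, 163.3]
orientation: [-3.123, -0.335, -0.002]
ft_force: [-0.2, 0.2, 0.3]
width: 18.7
grasp_force: 0.0
```

>>> {"api": "servo_tool", "payload": {
  "rows": [
    [0,0,0,0,0,0,40],
    [0,0,0,0,0,0,50],
    [0,0,0,0,0,-0.25,50],
    [0,0,0,0,0,-0.5,50],
    [0,0,0,0,0,-0.8,50]
  ]
}}

```text
t: 8.18
ee_pos: [432.8, 219.0, 323.7]
orientation: [3.124, 0.331, -0.003]
ft_force: [0.1, 0.5, -1.0]
width: 49.8
grasp_force: 0.0
```

```bash
python3 - <<'E'
from m import *
plan((430,210,330));grab('wrist','w3');im,d,W=world('w3')
h=(W[...,2]>175)&(W[...,2]<205)&(abs(W[...,0]-435)<60)&(abs(W[...,1]-215)<60);P=W[h];print(len(P),P.mean(0),P.min(0),P.max(0))
p=P.mean(0);print('angle',np.arctan2(581-p[0],252-p[1])+.03,np.hypot(581-p[0],252-p[1]))
# kinematics check vs guess: wrist position
E
```

```text
t 8.18 ee [432.8 219.  323.7] rv [ 3.124e+00  3.310e-01 -3.000e-03] F [ 0.1  0.5 -1. ] w 49.8 q [ 0.44  0.1   1.82 -0.    1.22  1.8 ]
[0. 0. 0.] [-0.023  0.041 -0.031]
183 [436.13445398 222.25195744 194.44254238] [428.45333223 215.54140604 175.31389909] [441.51827313 228.70654006 199.02676822]
angle 1.3982625131910376 147.88837837841612
```

The bar is off the shelf at about 1.38 rad. The grasp will be tilted 25° so that standing the prop up ends with the tool coming from the right, sloping down. I compute the poses next.

```bash
cat >> h.py <<'E'
def tool(az,pitch): # tool z heading az, pitch below horizontal (rad); y horizontal to the right
    f=np.array([np.cos(az),np.sin(az),0]);z=np.cos(pitch)*f-np.array([0,0,np.sin(pitch)])
    y=np.array([np.sin(az),-np.cos(az),0]);return Ro.from_matrix(np.c_[np.cross(y,z),y,z])
E
python3 - <<'E'
from m import *
az=np.deg2rad(56.9);p=np.deg2rad(25)
u=np.array([np.cos(az),np.sin(az),0]);T=np.array([552.5,-168,0])+10*u+[0,0,9];R=tool(az,np.pi/2+p)
zt=R.as_matrix()[:,2];print(R.as_matrix().round(2))
plan(T-zt*220,T-zt*80,T,R=R)
E
```

```text
[[ 0.49  0.84 -0.23]
 [ 0.76 -0.55 -0.35]
 [-0.42  0.   -0.91]]
t 8.22 ee [436.4 220.8 332.2] rv [-3.12  -0.33  -0.016] F [2.  1.  6.7] w 49.8 q [ 0.44  0.09  1.81 -0.    1.23  1.8 ]
[-0.11266667 -0.28333333 -0.51333333] [0.519 1.661 0.621]
[-0.11266667 -0.28333333 -0.51333333] [0.303 1.871 1.252]
[-0.11266667 -0.28333333 -0.51333333] [0.179 1.991 1.613]
```

>>> {"api": "servo_tool", "payload": {
  "rows": [
    [-0.02,-0.05,-0.09,0.05,0.2,0,65],
    [-0.04,-0.1,-0.18,0.1,0.4,0,65],
    [-0.06,-0.15,-0.27,0.15,0.6,0,65],
    [-0.08,-0.2,-0.36,0.2,0.8,0,65],
    [-0.1,-0.25,-0.45,0.25,1,0.05,65],
    [-0.113,-0.283,-0.513,0.3,1,0.1,65],
    [-0.113,-0.283,-0.513,0.3,1,0.1,65]
  ]
}}

```text
t: 9.1
ee_pos: [533.6, 36.6, 301.1]
orientation: [2.531, 1.372, -0.581]
ft_force: [0.2, -1.0, 0.8]
width: 64.7
grasp_force: 0.0
```

```bash
python3 - <<'E'
from m import *
az=np.deg2rad(56.9);p=np.deg2rad(25)
u=np.array([np.cos(az),np.sin(az),0]);T=np.array([552.5,-168,0])+10*u+[0,0,9];R=tool(az,np.pi/2+p)
zt=R.as_matrix()[:,2]
plan(T-zt*150,T-zt*80,T,R=R)
E
```

```text
t 9.1 ee [533.6  36.6 301.1] rv [ 2.531  1.372 -0.581] F [ 0.2 -1.   0.8] w 64.7 q [ 0.22  0.38  1.58 -0.3   1.52  0.86]
[-0.00466667  0.00733333  0.00133333] [-0.059  0.644  0.889]
[-0.00466667  0.00733333  0.00133333] [-0.055  0.646  1.239]
[-0.00466667  0.00733333  0.00133333] [-0.051  0.649  1.639]
```

>>> {"api": "servo_tool", "payload": {
  "rows": [
    [0,0.007,0,-0.02,0.22,0.2,65],
    [0,0.007,0,-0.04,0.44,0.4,65],
    [0,0.007,0,-0.06,0.645,0.65,65],
    [0,0.007,0,-0.06,0.645,0.89,65],
    [0,0.007,0,-0.06,0.645,0.89,65]
  ]
}}

```text
t: 9.72
ee_pos: [590.0, -107.6, 144.3]
orientation: [2.541, 1.373, -0.573]
ft_force: [-1.2, 0.6, -0.4]
width: 65.2
grasp_force: 0.0
```

```bash
python3 - <<'E'
from m import *
az=np.deg2rad(56.9);p=np.deg2rad(25)
u=np.array([np.cos(az),np.sin(az),0])
grab('wrist','w4');im,d,W=world('w4')
m=(abs(W[...,2]-30)<5)&(im.min(2)>110)&(abs(W[...,0]-552)<90)&(abs(W[...,1]+168)<90)
n,l,s,c=cv2.connectedComponentsWithStats(m.astype(np.uint8));j=1+s[1:,4].argmax();P=W[l==j];print(len(P),cv2.minAreaRect(P[:,:2].astype(np.float32)),P[:,2].mean())
T=np.array([552.5,-168,0])+10*u+[0,0,9];R=tool(az,np.pi/2+p)
zt=R.as_matrix()[:,2];plan(T-zt*80,T,R=R)
E
```

```text
2377 ((551.9046630859375, -169.78753662109375), (121.18670654296875, 29.91068458557129), 57.23423767089844) 29.32146794443585
t 9.78 ee [ 592.2 -106.8  146.6] rv [ 2.539  1.373 -0.567] F [ 0.6 -0.2  0.7] w 65.1 q [-0.02  0.6   1.6  -0.39  1.22  0.75]
[-0.00466667 -0.00066667  0.        ] [0.005 0.003 0.357]
[-0.00466667 -0.00066667  0.        ] [0.005 0.006 0.757]
```

View pics/w4.png

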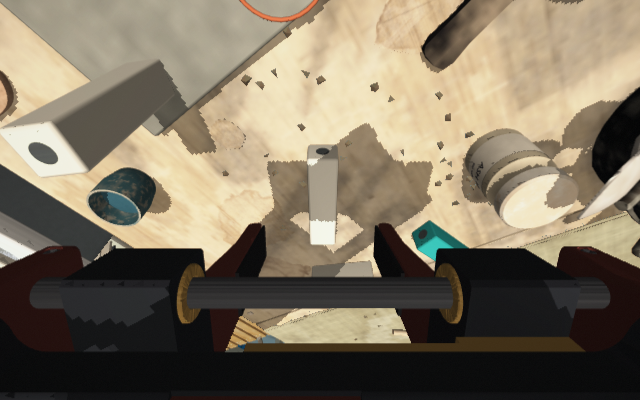

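The prop sits at (322,195), centred between the fingers. The jar at (525,180) and cup at (122,190) are clear to each side. Now I grasp.

>>> {"api": "servo_tool", "payload": {
  "rows": [
    [0,0,0,0,0,0.2,65],
    [0,0,0,0,0,0.4,65],
    [0,0,0,0,0,0.6,65],
    [0,0,0,0,0.005,0.75,65],
    [0,0,0,0,0.005,0.755,65],
    [0,0,0,0,0.005,0.755,20],
    [0,0,0,0,0.005,0.755,20],
    [0,0,0,0,0.005,0.755,20],
    [0,0,0,0,0.005,0.755,20],
    [0,0,0,0,0.005,0.755,20]
  ]
}}

```text
t: 11.02
ee_pos: [559.0, -159.8, 10.3]
orientation: [2.537, 1.375, -0.564]
ft_force: [-1.2, 3.5, 6.7]
width: 30.1
grasp_force: 30.0
```

```bash
python3 - <<'E'
from m import *
az=np.deg2rad(56.9);p=np.deg2rad(25)
o=ctrl.get_obs();P=o['ee_pos']
print(o['grasp_force'])
plan(P+[0,-20,150],R=tool(az,np.pi/2+p-1.0))
plan(P+[0,-20,150],R=tool(az,p))
E
```

```text
29.98390406370163
t 11.03 ee [ 559.  -159.8   10.3] rv [ 2.537  1.375 -0.564] F [-1.2  3.5  6.7] w 30.1 q [-0.1   0.77  1.7  -0.48  0.95  0.81]
[-0.00333333  0.666      -0.00066667] [-0.392  0.051 -0.645]
t 11.03 ee [ 559.  -159.8   10.3] rv [ 2.537  1.375 -0.564] F [-1.2  3.5  6.7] w 30.1 q [-0.1   0.77  1.7  -0.48  0.95  0.81]
[-0.00266667  1.046      -0.002     ] [-0.392  0.051 -0.645]
```

>>> {"api": "servo_tool", "payload": {
  "rows": [
    [0,0,0,-0.1,0,-0.2,20],
    [0,0,0,-0.2,0.02,-0.4,20],
    [0,0.12,0,-0.3,0.04,-0.6,20],
    [0,0.24,0,-0.38,0.05,-0.7,20],
    [0,0.36,0,-0.39,0.05,-0.7,20],
    [0,0.48,0,-0.39,0.05,-0.7,20],
    [0,0.6,0,-0.39,0.05,-0.7,20],
    [0,0.66,0,-0.39,0.05,-0.7,20],
    [0,0.66,0,-0.39,0.05,-0.7,20]
  ]
}}

```text
t: 12.15
ee_pos: [560.0, -176.8, 168.2]
orientation: [-2.457, -1.322, -0.693]
ft_force: [0.2, 0.5, -2.1]
width: 30.0
grasp_force: 30.0
```

```bash
python3 - <<'E'
from m import *
p=np.deg2rad(25)
print(ctrl.get_obs()['grasp_force'])
for az in(57,85):plan((600,-90,150),R=tool(np.deg2rad(az),p))
E
```

```text
29.97761160135269
t 12.15 ee [ 560.  -176.8  168.2] rv [-2.457 -1.322 -0.693] F [ 0.2  0.5 -2.1] w 30.0 q [-0.61  0.48  1.83  0.68  0.99 -0.45]
[-0.00066667  0.38733333 -0.006     ] [ 0.354 -0.071  0.326]
t 12.15 ee [ 560.  -176.8  168.2] rv [-2.457 -1.322 -0.693] F [ 0.2  0.5 -2.1] w 30.0 q [-0.61  0.48  1.83  0.68  0.99 -0.45]
[ 0.246       0.378      -0.22533333] [ 0.354 -0.071  0.326]
```

>>> {"api": "servo_tool", "payload": {
  "rows": [
    [0.05,0.08,-0.05,0,0,0,20],
    [0.1,0.15,-0.09,0.1,-0.02,0.08,20],
    [0.15,0.23,-0.14,0.2,-0.04,0.16,20],
    [0.2,0.31,-0.18,0.3,-0.07,0.25,20],
    [0.246,0.378,-0.225,0.38,-0.07,0.3,20],
    [0.246,0.378,-0.225,0.38,-0.07,0.3,20]
  ]
}}

```text
t: 12.9
ee_pos: [602.4, -86.0, 156.2]
orientation: [-1.598, -1.47, -1.014]
ft_force: [-0.1, 1.1, -1.5]
width: 29.7
grasp_force: 30.0
```

```bash
python3 - <<'E'
from m import *
p=np.deg2rad(25);az=np.deg2rad(85)
R=tool(az,p)
print(ctrl.get_obs()['grasp_force'])
plan((638.6,25,120),(638.6,25,87),R=R)
grab('side','s3');grab('wrist','w5')
im,d,W=world('w5');o=ctrl.get_obs();e=o['ee_pos']
m=(np.abs(W[...,0]-e[0])<30)&(abs(W[...,1]-e[1])<45)&(W[...,2]>e[2]-90)&(W[...,2]<e[2]+65)&(im.max(2)-im.min(2)<40)&(im.min(2)>80)
P=W[m];print(len(P),P.min(0),P.max(0))
im,d,W=world('s3')
m=(np.abs(W[...,0]-e[0])<40)&(abs(W[...,1]-e[1])<50)&(W[...,2]>e[2]-100)&(W[...,2]<e[2]+70)&(im.min(2)>100)
v,u=np.nonzero(m);P=W[m];print(len(P),P.min(0),P.max(0),u.min(),u.max(),v.min(),v.max())
c=np.hstack([cv2.resize(im[v.min()-30:v.min()+70,u.min()-40:u.min()+60],(400,400)),cv2.resize(np.load('w5.npz')['im'],(400,400))]);cv2.imwrite('pics/c3.png',c[:,:,::-1])
E
```

```text
29.978272318840027
t 12.9 ee [602.4 -86.  156.2] rv [-1.598 -1.47  -1.014] F [-0.1  1.1 -1.5] w 29.7 q [-0.58  0.82  1.57  0.92  1.55 -0.93]
[-0.004       0.00133333  0.00066667] [0.078 0.135 0.591]
[-0.004       0.00133333  0.00066667] [-0.072  0.135  0.661]
7385 [ 575.02376489 -114.56520091   85.66755123] [618.19404505 -76.89164315 205.37638164]
284 [ 580.71054219 -132.33592441   82.57417712] [628.75363793 -67.56790979 205.82021408] 288 304 179 213
```

View pics/c3.png

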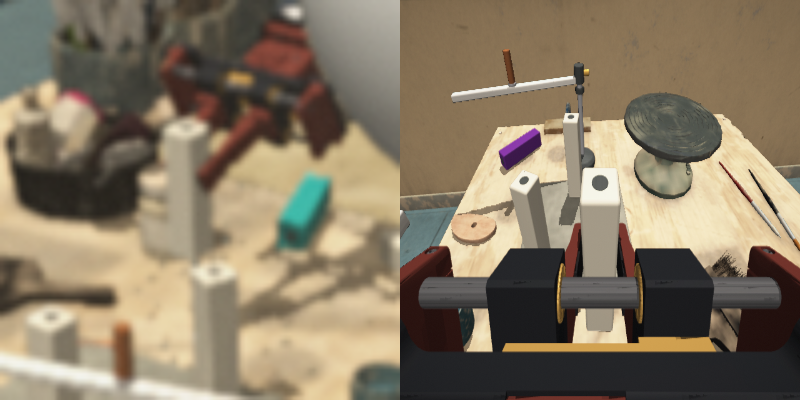

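The prop hangs upright in the grip at (600,240) on the right, from z 86 to 205. I measure its tilt and its offset from the TCP.

```bash
python3 - <<'E'
from m import *
im,d,W=world('w5');e=np.array([602.4,-86.0,156.2])
m=(np.abs(W[...,0]-e[0])<30)&(abs(W[...,1]-e[1])<45)&(W[...,2]>84)&(W[...,2]<209)&(im.max(2)-im.min(2)<40)&(im.min(2)>80)
t=m&(W[...,2]>203);P=W[t];print('top',cv2.minAreaRect(P[:,:2].astype(np.float32)))
A=np.c_[P[:,:2]-P[:,:2].mean(0),np.ones(len(P))];print('top slope',np.linalg.lstsq(A,P[:,2],rcond=None)[0])
f=m&(W[...,2]<200)&(W[...,2]>130)&(W[...,1]<-85);P=W[f];P=P[np.abs(P[:,0]-np.median(P[:,0]))<13]
for _ in range(3):
    A=np.c_[P[:,0]-600,P[:,2]-150,np.ones(len(P))];s=np.linalg.lstsq(A,P[:,1],rcond=None)[0];r=P[:,1]-A@s;P=P[abs(r)<3]
print('face y = a dx + b dz + c',s,len(P))
# side edges: lean in x
for z in (110,150,190):
    q=W[m&(abs(W[...,2]-z)<4)&(W[...,1]<-85)];print(z,len(q),q[:,0].min(),q[:,0].max())
E
```

```text
top ((602.6832275390625, -92.5003662109375), (29.030099868774414, 28.605131149291992), 85.09956359863281)
top slope [-1.06199141e-03  9.34505838e-05  2.03683274e+02]
face y = a dx + b dz + c [-8.52853030e-02  2.77884478e-03 -1.06116358e+02] 3508
110 292 586.7102475855934 616.2190991894242
150 295 586.58832040848 616.5169831594732
190 734 586.7838360717091 616.5353443902794
```

The prop is upright to 3 mrad, and its axis is at the TCP minus (0, 6, 0). I move it over the ring and lower it.

>>> {"api": "servo_tool", "payload": {
  "rows": [
    [0,0,0,0.03,0.04,0.15,20],
    [0,0,0,0.05,0.08,0.3,20],
    [0,0,0,0.07,0.12,0.45,20],
    [0,0,0,0.08,0.135,0.59,20],
    [0,0,0,0.08,0.135,0.59,20],
    [0,0,0,0.03,0.135,0.61,20],
    [0,0,0,-0.02,0.135,0.635,20],
    [0,0,0,-0.05,0.135,0.65,20],
    [0,0,0,-0.05,0.135,0.65,20]
  ]
}}

```text
t: 14.12
ee_pos: [638.6, 23.0, 93.7]
orientation: [-1.599, -1.468, -1.02]
ft_force: [0.0, 0.6, -2.5]
width: 29.8
grasp_force: 30.0
```

```bash
python3 - <<'E'
from m import *
p=np.deg2rad(25);az=np.deg2rad(85)
plan((638.5,25,87),(638.5,25,85.5),R=tool(az,p))
E
```

```text
t 14.12 ee [638.6  23.   93.7] rv [-1.599 -1.468 -1.02 ] F [ 0.   0.6 -2.5] w 29.8 q [-0.41  0.9   1.61  1.06  1.4  -0.97]
[-0.00066667 -0.          0.00133333] [-0.026 -0.001  0.023]
[-0.00066667 -0.          0.00133333] [-0.033 -0.001  0.026]
```

>>> {"api": "servo_tool", "payload": {
  "rows": [
    [0,0,0,-0.013,0,0.012,20],
    [0,0,0,-0.026,0,0.023,20],
    [0,0,0,-0.033,0,0.026,20],
    [0,0,0,-0.033,0,0.026,20]
  ]
}}

```text
t: 14.62
ee_pos: [639.3, 25.4, 88.3]
orientation: [-1.596, -1.469, -1.023]
ft_force: [-2.0, -1.4, 7.0]
width: 29.6
grasp_force: 30.0
```

>>> {"api": "servo_tool", "payload": {
  "rows": [
    [0,0,0,0.008,0,-0.004,20],
    [0,0,0,0.008,0,-0.004,20]
  ]
}}

```text
t: 14.88
ee_pos: [639.2, 25.3, 88.3]
orientation: [-1.598, -1.47, -1.021]
ft_force: [-1.3, -0.6, -1.0]
width: 29.8
grasp_force: 30.0
```

```bash
python3 - <<'E'
from m import *
plan();grab('wrist','w6');im,d,W=world('w6')
m=(np.abs(W[...,0]-638)<30)&(abs(W[...,1]-19)<45)&(W[...,2]>20)&(W[...,2]<142)&(im.max(2)-im.min(2)<40)&(im.min(2)>80)
print('zmax',np.percentile(W[m][:,2],98))
t=m&(W[...,2]>130);print('top',cv2.minAreaRect(W[t][:,:2].astype(np.float32)))
P=W[m&(W[...,2]<128)&(W[...,2]>65)&(W[...,1]<20)];P=P[abs(P[:,0]-638)<13]
for _ in range(3):
    A=np.c_[P[:,0]-638,P[:,2]-75,np.ones(len(P))];s=np.linalg.lstsq(A,P[:,1],rcond=None)[0];P=P[abs(P[:,1]-A@s)<3]
print('face',s)
E
```

```text
t 14.88 ee [639.2  25.3  88.3] rv [-1.598 -1.47  -1.021] F [-1.3 -0.6 -1. ] w 29.8 q [-0.41  0.91  1.61  1.06  1.4  -0.98]
zmax 135.47870935632437
top ((639.3216552734375, 19.340858459472656), (29.820812225341797, 29.61817741394043), 84.64239501953125)
face [-8.65741465e-02  2.93876970e-03  5.58954238e+00]
```

Top at 135.5 mm, axis (639.3, 19.5), upright: 1 mm from the ring centre. Now I release and back out along the tool.

>>> {"api": "servo_tool", "payload": {
  "rows": [
    [0,0,0,0,0,0,34],
    [0,0,0,0,0,0,45],
    [0,0,0,0,0,0,60],
    [0,0,0,0,0,0,70],
    [0,0,0,0,0,-0.15,70],
    [0,0,0,0,0,-0.35,70],
    [0,0,0,0,0,-0.6,70],
    [0,0,0,0,0,-0.8,70],
    [0,0,0,0,0,-0.8,70],
    [0,0,0,0,0,-0.8,70]
  ]
}}

```text
t: 16.18
ee_pos: [626.2, -118.5, 155.4]
orientation: [-1.598, -1.469, -1.02]
ft_force: [-0.2, 0.5, -0.1]
width: 70.1
grasp_force: 0.0
```

```bash
python3 - <<'E'
from m import *
plan((600,-120,330),R=down(-.9));grab('wrist','w7');im,d,W=world('w7')
m=(np.abs(W[...,0]-638)<35)&(abs(W[...,1]-19)<45)&(W[...,2]>130)&(W[...,2]<142)
print('top',m.sum(),cv2.minAreaRect(W[m][:,:2].astype(np.float32)),W[m][:,2].mean())
h=(W[...,2]>175)&(W[...,2]<205)&(abs(W[...,0]-436)<60)&(abs(W[...,1]-222)<60);print('handle',h.sum(),W[h].mean(0))
E
```

```text
t 16.18 ee [ 626.2 -118.5  155.4] rv [-1.598 -1.469 -1.02 ] F [-0.2  0.5 -0.1] w 70.1 q [-0.6   0.86  1.48  0.91  1.6  -0.9 ]
[-0.30666667 -0.71266667  0.48266667] [ 0.784 -0.129 -0.385]
top 538 ((639.7457275390625, 18.817928314208984), (30.159683227539062, 29.443653106689453), 86.67192077636719) 134.3282387903569
handle 209 [435.89833525 217.26224501 187.32313141]
```

>>> {"api": "servo_tool", "payload": {
  "rows": [
    [-0.03,-0.07,0.05,0.2,-0.03,-0.1,50],
    [-0.06,-0.15,0.1,0.4,-0.06,-0.2,50],
    [-0.1,-0.23,0.15,0.6,-0.09,-0.3,50],
    [-0.14,-0.32,0.21,0.78,-0.13,-0.38,50],
    [-0.18,-0.41,0.28,0.78,-0.13,-0.38,50],
    [-0.22,-0.5,0.34,0.78,-0.13,-0.38,50],
    [-0.26,-0.6,0.41,0.78,-0.13,-0.38,50],
    [-0.307,-0.713,0.483,0.78,-0.13,-0.38,50],
    [-0.307,-0.713,0.483,0.78,-0.13,-0.38,50]
  ]
}}

```text
t: 17.35
ee_pos: [600.2, -116.7, 328.7]
orientation: [2.963, 1.041, -0.0]
ft_force: [-0.7, 0.9, -0.6]
width: 50.7
grasp_force: 0.0
```

```bash
python3 - <<'E'
from m import *
plan((500,80,310),(435.3,220,290),R=down(-1.36))
E
```

```text
t 17.35 ee [ 600.2 -116.7  328.7] rv [ 2.963  1.041 -0.   ] F [-0.7  0.9 -0.6] w 50.7 q [-0.21  0.3   1.55 -0.    1.28  0.68]
[0.00066667 0.         0.31      ] [ 0.224 -1.081  0.093]
[0.00066667 0.         0.31      ] [ 0.41  -1.829  0.193]
```

>>> {"api": "servo_tool", "payload": {
  "rows": [
    [0,0,0.07,0.05,-0.22,0.01,50],
    [0,0,0.14,0.1,-0.44,0.02,50],
    [0,0,0.2,0.14,-0.66,0.03,50],
    [0,0,0.26,0.19,-0.88,0.03,50],
    [0,0,0.31,0.22,-1,0.04,50],
    [0,0,0.31,0.22,-1,0.04,50]
  ]
}}

```text
t: 18.1
ee_pos: [508.8, 65.3, 320.1]
orientation: [-3.123, -0.329, 0.001]
ft_force: [0.1, 0.3, -0.0]
width: 50.0
grasp_force: 0.0
```

```bash
python3 - <<'E'
from m import *
plan((435.3,219.5,250),(435.3,219.5,163),R=down(-1.36))
E
```

```text
t 18.1 ee [508.8  65.3 320.1] rv [-3.123e+00 -3.290e-01  1.000e-03] F [ 0.1  0.3 -0. ] w 50.0 q [0.1  0.15 1.77 0.   1.22 1.46]
[-0.00066667  0.00066667 -0.00066667] [-0.199 -0.83   0.352]
[-0.00066667  0.00066667 -0.00066667] [-0.198 -0.829  0.787]
```

>>> {"api": "servo_tool", "payload": {
  "rows": [
    [0,0,0,-0.06,-0.26,0.1,50],
    [0,0,0,-0.13,-0.52,0.2,50],
    [0,0,0,-0.2,-0.78,0.25,50],
    [0,0,0,-0.2,-0.83,0.35,50],
    [0,0,0,-0.2,-0.83,0.35,50]
  ]
}}

```text
t: 18.73
ee_pos: [436.3, 218.0, 249.2]
orientation: [3.123, 0.327, -0.004]
ft_force: [0.1, -0.1, 0.3]
width: 50.2
grasp_force: 0.0
```

```bash
python3 - <<'E'
from m import *
grab('wrist','w8');im,d,W=world('w8')
h=(W[...,2]>190)&(W[...,2]<205)&(abs(W[...,0]-436)<60)&(abs(W[...,1]-222)<60);p=W[h].mean(0);print(h.sum(),p,W[h].min(0),W[h].max(0))
plan((p[0],p[1],163))
E
```

```text
266 [435.57799691 222.09870481 196.77499125] [427.85824242 215.29824633 190.15428748] [441.34987082 228.75943536 199.10136371]
t 18.77 ee [437.2 217.8 250.2] rv [ 3.124e+00  3.240e-01 -2.000e-03] F [ 0.3 -0.5 -0.1] w 50.1 q [ 0.44  0.19  1.9  -0.    1.06  1.8 ]
[0. 0. 0.] [-0.003 -0.023  0.436]
```

>>> {"api": "servo_tool", "payload": {
  "rows": [
    [0,0,0,0,-0.02,0.15,50],
    [0,0,0,0,-0.02,0.3,50],
    [0,0,0,0,-0.02,0.43,40],
    [0,0,0,0,-0.02,0.43,20],
    [0,0,0,0,-0.02,0.43,19],
    [0,0,0,0,-0.02,0.43,19]
  ]
}}

```text
t: 19.52
ee_pos: [437.6, 222.3, 166.1]
orientation: [3.125, 0.322, 0.005]
ft_force: [0.4, -0.1, 0.3]
width: 19.4
grasp_force: 0.0
```

```bash
cat > arc.py <<'E'
from m import *
import sys
a0,a1,n=float(sys.argv[1]),float(sys.argv[2]),int(sys.argv[3])
plan();o=ctrl.get_obs();R0=Ro.from_rotvec(o['orientation'])
for a in np.linspace(a0,a1,n+1)[1:]:
    print(round(a,2),((R0.inv()*down(-a)).as_rotvec()/1.5).round(3),(R0.inv().apply(np.array((582-150*np.sin(a),252.3-150*np.cos(a),163))-o['ee_pos'])/200).round(3))
E
python3 arc.py 1.36 .56 8
```

```text
t 19.52 ee [437.6 222.3 166.1] rv [3.125 0.322 0.005] F [ 0.4 -0.1  0.3] w 19.4 q [ 0.45  0.31  1.97 -0.    0.86  1.81]
1.26 [ 0.    -0.002 -0.07 ] [-0.008  0.08   0.016]
1.16 [ 0.001 -0.002 -0.137] [0.003 0.154 0.016]
1.06 [ 0.001 -0.002 -0.204] [0.022 0.226 0.016]
0.96 [ 0.001 -0.002 -0.27 ] [0.048 0.296 0.016]
0.86 [ 0.001 -0.002 -0.337] [0.081 0.364 0.016]
0.76 [ 0.001 -0.002 -0.404] [0.121 0.427 0.016]
0.66 [ 0.001 -0.002 -0.47 ] [0.166 0.487 0.016]
0.56 [ 0.001 -0.002 -0.537] [0.218 0.541 0.017]
```

>>> {"api": "servo_tool", "payload": {
  "rows": [
    [0,0,-0.07,0,0.08,0.01,19],
    [0,0,-0.14,0,0.15,0.01,19],
    [0,0,-0.2,0.02,0.225,0.01,19],
    [0,0,-0.27,0.05,0.295,0.01,19],
    [0,0,-0.34,0.08,0.365,0.01,19],
    [0,0,-0.4,0.12,0.425,0.01,19],
    [0,0,-0.47,0.165,0.485,0.01,19],
    [0,0,-0.54,0.22,0.54,0.01,19],
    [0,0,-0.54,0.22,0.54,0.01,19]
  ]
}}

```text
t: 20.65
ee_pos: [502.8, 125.2, 163.9]
orientation: [2.745, 1.524, 0.004]
ft_force: [0.2, 0.1, 0.5]
width: 19.2
grasp_force: 0.0
```

```bash
python3 arc.py .56 -.241 8
```

```text
t 20.65 ee [502.8 125.2 163.9] rv [2.745 1.524 0.004] F [0.2 0.1 0.5] w 19.2 q [ 0.22  0.35  1.91 -0.    0.88  0.78]
0.46 [ 0.002 -0.001 -0.065] [0.002 0.073 0.005]
0.36 [ 0.002 -0.001 -0.132] [0.013 0.147 0.005]
0.26 [ 0.002 -0.001 -0.198] [0.031 0.22  0.005]
0.16 [ 0.002 -0.    -0.265] [0.057 0.291 0.005]
0.06 [ 0.002 -0.    -0.332] [0.09  0.358 0.006]
-0.04 [ 0.002 -0.    -0.399] [0.129 0.422 0.006]
-0.14 [ 0.002 -0.    -0.465] [0.174 0.482 0.006]
-0.24 [ 0.002  0.    -0.532] [0.225 0.537 0.006]
```

>>> {"api": "servo_tool", "payload": {
  "rows": [
    [0,0,-0.065,0,0.075,0,19],
    [0,0,-0.13,0.015,0.145,0,19],
    [0,0,-0.2,0.03,0.22,0,19],
    [0,0,-0.265,0.055,0.29,0,19],
    [0,0,-0.33,0.09,0.36,0,19],
    [0,0,-0.4,0.13,0.42,0,19],
    [0,0,-0.465,0.175,0.48,0,19],
    [0,0,-0.53,0.225,0.535,0,19],
    [0,0,-0.53,0.225,0.535,0,19],
    [0,0,-0.53,0.225,0.535,0,10]
  ]
}}

```text
t: 21.9
ee_pos: [615.6, 107.5, 163.2]
orientation: [1.942, 2.468, -0.0]
ft_force: [1.3, 0.4, -0.5]
width: 13.5
grasp_force: 30.0
```

>>> {"api": "servo_tool", "payload": {
  "rows": [
    [0,0,0,0,0,0,10],
    [0,0,0,0,0,0,25],
    [0,0,0,0,0,0,50],
    [0,0,0,0,0,0,50],
    [0,0,0,0,0,-0.2,50],
    [0,0,0,0,0,-0.5,50],
    [0,0,0,-0.3,0,-0.9,50],
    [0,0,0,-0.6,0,-1,50],
    [0,0,0,-0.6,0,-1,50]
  ]
}}

```text
t: 23.02
ee_pos: [645.5, -11.2, 365.8]
orientation: [1.939, 2.466, 0.003]
ft_force: [-0.3, 0.3, -0.0]
width: 50.1
grasp_force: 0.0
```

```bash
python3 - <<'E'
from m import *
plan();grab('wrist','w9');im,d,W=world('w9');i=im.astype(int)
b=(abs(W[...,2]-153)<6)&(i.min(2)>130)&(W[...,0]>400)&(W[...,0]<720)&(W[...,1]<235)&(W[...,1]>-40);P=W[b][:,:2].astype(np.float32)
print(len(P),cv2.minAreaRect(P));L=cv2.fitLine(P,cv2.DIST_HUBER,0,.01,.01).ravel();print(L,'offset of prop from line',(639.3-L[2])*L[1]-(19.2-L[3])*L[0])
t=(abs(W[...,2]-135)<5)&(W[...,0]>610)&(W[...,0]<670)&(abs(W[...,1]-19)<30);print('prop top',t.sum(),W[t].min(0),W[t].max(0))
E
```

```text
t 23.02 ee [645.5 -11.2 365.8] rv [1.939 2.466 0.003] F [-0.3  0.3 -0. ] w 50.1 q [-0.04  0.33  1.43 -0.    1.37 -0.27]
1772 ((620.5687866210938, 89.4440689086914), (15.574560165405273, 202.2646026611328), 13.71209716796875)
[ 2.3585480e-01 -9.7178829e-01  6.2006213e+02  9.3904556e+01] offset of prop from line -1.0756931
prop top 233 [624.43637667   4.86129118 131.18101919] [655.63208854  35.14286362 136.78873545]
```

View pics/w9.png

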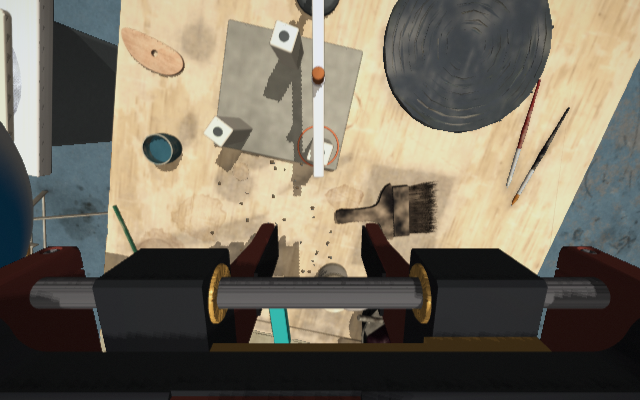

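The bar at (318,100) lies over the new prop at (319,150) inside the ring, about 1 mm off its axis. The other props and the cup are in place, so I hand in the job.

```bash
python3 -c "
from workcell import ctrl
print(ctrl.close_job())"
```

```text
the job is handed in; nothing more can be done
None
```

The job is handed in: the 120 mm prop stands upright in the ring, about 1 mm from its centre, and the gauge bar lies across above it, about 1 mm off the prop's axis; I saw no sign that the standing props, jar or cup had moved, and the judge's verdict was not shown.

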